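# Press the gear onto the music toy in the nursery

### The arm

A 6-joint arm with a two-finger parallel gripper is mounted at the origin on the work surface. World frame = base frame: x ahead of the robot, y to its left, z up, the work surface at z = 0. Lengths are in mm, angles in rad, forces in N, time in s.
With the tool pointing down it reaches from about 350 to 975 mm from the base axis. Payload 17.4 kg.
Tool frame: the origin (TCP) lies at the very end of the fingers, on their centre line; the grasp point (between the pads) lies 19 mm behind it; z points along the fingers, y is the line along which they close (so a half turn about z gives the same grasp; the last joint's range is limited). The gripper opens to 85 mm and grips with 20 to 120 N. Pads are 22 mm wide; open, the fingers measure 114 mm over their backs; the gripper's body (76 mm by 85 mm) begins 54 mm behind the grasp point. The pads swing forward as they close: fully open they stand 13 mm farther back than shut.
Start: joints at [-0.038, 0.116, 1.442, -0, 1.584, -0.038], TCP at [675.006, -0.009, 231.303] pointing down, gripper open.
Joint ranges: [-2.83, 2.83], [-0.83, 2.19], [0.07, 2.5], [-1.14, 4.28], [0.01, 3], [-2.97, 2.97]. Speed limits (rad/s): [1.89, 1.89, 2.22, 3.14, 3.14, 3.14].

### API

Orientations are given as a rotation vector (axis times angle).
In Python, from bench import bot, vision, hand_in gives the robot as it stands.
- The arm moves only by the tool send_rows, never from a script. Its argument "rows" is a list of rows, each an object with "slide": the shift along the tool's x, y, z in mm, a list of three; "twist": the turn about the tool's z in rad. A call has 1 to 10 rows; each row is the pose to reach, as a shift and turn from the pose commanded when the call began, along the tool's axes at that moment; what a row does not reach only later rows make up. A row lasts 1/12 s, in which the tool goes at most 41.7 mm and 7.16 degrees, less where a joint would pass 70% of its speed; a pose out of reach is approached as far as the arm can. A call with a gripper value outside its range is refused whole. "jaw" is the opening, from 0 (shut) to 1 (fully open), set as the call begins (left out, the last holds). The fingers move at their own pace and stop on an object; "newtons" is the grip in N (left out, the last holds). Time passes only in rows, so rows that repeat a pose let the fingers close. It gives the time, the measured TCP pose, the force, the opening and the grip force at its end, in the units of the state.
- bot.sense(): the state, without advancing time (a new reading comes with each control period).
- vision.read_camera(name): name is "scene" or "side" or "wrist"; returns a dict with "image" (480x640x3 uint8, blue, green, red), "camera_matrix" (3x3 intrinsics, pixels), "dist" ([k1, k2, p1, p2, k3] as OpenCV has them; the pictures are not rectified), "camera_from_world" (4x4, takes a point from world to camera coordinates); the wrist camera has in their place "T_tool_cam" (4x4, takes a point from camera to tool coordinates, whose origin is the TCP and whose axes are the flange's). Camera axes: x right, y up, looking along -z (the intrinsics and any distortion apply to the point x, -y, -z); pixel columns grow to the right and rows downward; lengths in mm; the calibration is good to about 2 mm. A picture is of the moment at which its call begins: read the wrist's pose just before it. There is no depth.
- hand_in(): hands the job in; it is judged then, once.
The state is a dict: "t": time; "qpos": joint angles; "dq": joint speeds; "joint_efforts": joint torques, N m; "tool_pos": TCP position; "orientation": TCP orientation; "contact_force": force on the tool from outside, world axes, zero at the start; "ft_torque": the same for the moment, N m; "width": finger opening in mm; "grasp_force": force on a finger pad.
Only numpy, scipy, OpenCV 4.12 (cv2) and the standard library are available. Lean on these libraries where they do the work, as an engineer would, in place of code of your own. Each camera call takes 0.05 s, during which the arm holds its last target. There are 200 camera calls.

### The job

Pull the drawer of the little chest out to its stop and leave it open, take out the red toy gear by its grip bar, and turn the gear until the cross-shaped hole under it meshes with the four-ribbed blue spindle of the music toy. Slide it down the spindle, push it fully home against the spring collar, and finish still holding it with the gripper and pressing it down, because it springs back up when let go. Do not knock the other things on the nightstand about.

Things in the scene. Friction and masses are not known exactly. Their poses are not given: they have to be found in the camera images.
- chest: fixed little pine chest, 210 mm along x, 180 mm along y, 105 mm high, one white-fronted drawer facing its -x. Origin: centre of its underside, on the nightstand top. Drawer inside: 165 mm along x by 138 mm along y, floor 22 mm above the nightstand top, side walls up to 83 mm and front up to 93 mm above it
- chest_drawer0 (a joint): how far the chest's drawer is pulled out, m. 0 is shut, it may start up to 0.015 ajar, hard stop at 0.1416. About 1 N of friction; stays where it is left
- chest_drawer0_handle (a point): middle of the drawer's blue bar handle: level round bar 11 mm thick, 90 mm long along this frame's y, on 8 mm posts 38 mm either side of the middle, 35 mm in front of the drawer front. The drawer pulls out along this frame's -x (roughly towards the robot). The chest's top is 38 mm above this point, the drawer front's top edge 25 mm above it
- gear: red toy gear lying flat in the drawer, unseen until it is open. Origin: centre of its underside, z up. 82 mm over 12 teeth, disc 20 mm thick; wooden grip bar on top 44 mm long along x, 18 mm wide along y, 20 to 50 mm above the underside. Blind hole below, 16 mm deep: a cross of two slots along x (in line with the bar) and y, each 9.4 mm wide, 26.8 mm long. 60 to 130 g
- toy: fixed music toy: wooden board 240 mm along x, 120 mm along y, 30 mm thick; origin at the centre of its underside. The blue spindle stands at x = -80 mm; at x = +40 mm a fixed yellow gear, 78 mm across, 12 mm thick, its axle up to 30 mm above the board; three small pegs behind it
- spindle_top (a point): centre of the top of the blue spindle, 20 mm above the toy's board; z up. Four ribs form a cross along this frame's x and y: 24 mm across, ribs 7 mm wide; over the top 6 mm they taper, 20 mm across, to 2.5 mm wide, as a lead-in. The gear fits at four yaws a quarter turn apart. The spindle starts at any angle and is stiff to turn (0.25 N m)
- collar (a joint): white spring collar, a 44 mm disc round the spindle; value: m pressed down. 0: its top is 8 mm below the spindle's top; 0.008: at its stop, 16 mm below. Needs about 2.4 N at first, 8.8 N at the stop; springs back when let go
- bottle: bystander, closed glass bottle, 60 mm diameter, 150 mm high, origin at the centre of its underside
- car: bystander, wooden toy car 100 x 46 x 46 mm, length along its x, origin under its centre
- lunchbox: bystander, closed blue lunch box with a green lid and white clips, 174 x 124 x 74 mm, origin under its centre
- cup: bystander, yellow plastic cup, 68 mm diameter, 60 mm high, origin at the centre of its underside

How it is judged:
By the outcome, as a careful person would: the job done as asked, in the order asked, and still so for the second after the job is handed in, while the arm keeps its last pose, push and grip.
It also fails if it takes over 70 s, if anything falls off the work surface, if the arm or the gripper's body presses on something with over 40 N, if the wrist force passes 120 N, or if a joint passes its speed limit or range.

## Working session

There is one attempt and no reset: what is moved stays moved. The work goes in short steps, Python scripts to look and compute and a tool call to move; the robot and the scene stay as the last step left them, time stands still between calls to the robot, and variables do not carry over. Pictures are saved under pics/ and viewed, at most 10 in all, crops included, and the job is handed in when it is done.

Besides the shell and the picture viewer there is one more tool, called after ">>>" as name(argument=value, ...), one argument or row to a line, values as JSON. send_rows: Moves the arm, as the interface text tells. Its arguments: {"type":"object","properties":{"rows":{"type":"array"},"jaw":{"type":"number"},"newtons":{"type":"number"}},"required":["rows"]}

```bash
ls; mkdir -p pics
cat > h.py <<'E'
import numpy as np, cv2
from scipy.spatial.transform import Rotation as R
from bench import bot, vision
def shot(n, save=None):
    s=bot.sense(); c=vision.read_camera(n)
    if 'camera_from_world' in c: T=np.linalg.inv(np.array(c['camera_from_world']))
    else:
        W=np.eye(4); W[:3,:3]=R.from_rotvec(s['orientation']).as_matrix(); W[:3,3]=s['tool_pos']
        T=W@np.array(c['T_tool_cam'])
    c['T']=T
    if save: cv2.imwrite('pics/'+save,c['image'])
    np.savez('pics/'+n+'.npz',image=c['image'],T=T,K=c['camera_matrix'],d=c['dist'])
    return c
def load(n):
    z=np.load('pics/'+n+'.npz'); return dict(image=z['image'],T=z['T'],camera_matrix=z['K'],dist=z['d'])
def rays(c,px):
    u=cv2.undistortPoints(np.array(px,float).reshape(-1,1,2),np.array(c['camera_matrix'],float),np.array(c['dist'],float)).reshape(-1,2)
    d=np.c_[u[:,0],-u[:,1],-np.ones(len(u))]@c['T'][:3,:3].T
    return c['T'][:3,3],d
def onz(c,px,z):
    o,d=rays(c,px); return o+d*((z-o[2])/d[:,2])[:,None]
def proj(c,P):
    P=np.array(P,float).reshape(-1,3); q=(P-c['T'][:3,3])@c['T'][:3,:3]
    q=np.c_[q[:,0],-q[:,1],-q[:,2]]
    return cv2.projectPoints(q,np.zeros(3),np.zeros(3),np.array(c['camera_matrix'],float),np.array(c['dist'],float))[0].reshape(-1,2)
E
python3 - <<'E'
from h import *
for n in ('scene','side'):
    c=shot(n,n+'0.png'); print(n,c['T'].round(2))
print(bot.sense())
E
```

```text
pics
scene [[-5.30000e-01 -5.60000e-01  6.30000e-01  1.32712e+03]
 [ 8.50000e-01 -3.40000e-01  4.10000e-01  4.67630e+02]
 [-1.00000e-02  7.50000e-01  6.60000e-01  8.08710e+02]
 [ 0.00000e+00  0.00000e+00  0.00000e+00  1.00000e+00]]
side [[-8.5000e-01  2.8000e-01 -4.6000e-01  9.4370e+01]
 [-5.3000e-01 -4.6000e-01  7.1000e-01  8.5474e+02]
 [-1.0000e-02  8.5000e-01  5.3000e-01  6.7162e+02]
 [ 0.0000e+00  0.0000e+00  0.0000e+00  1.0000e+00]]
{'t': 0.1, 'qpos': array([-3.78120260e-02,  1.16383629e-01,  1.44218914e+00,  4.60087341e-06,
        1.58397432e+00, -3.78246648e-02]), 'dq': array([ 0.00046119, -0.00169881, -0.00013041, -0.00061404, -0.00258507,
        0.00039242]), 'joint_efforts': array([ 3.27868773e-03, -7.33665347e+01, -6.33786607e+01,  1.28913316e-04,
        5.13536113e-03,  3.94035328e-05]), 'tool_pos': array([ 6.74834994e+02, -9.47232684e-03,  2.30678457e+02]), 'orientation': array([-2.22093012e+00, -2.22095832e+00,  1.01374453e-03]), 'contact_force': array([ 0.03608693, -1.09230483, -0.48476335]), 'ft_torque': array([-0.00887863,  0.00307049,  0.02189899]), 'grasp_force': 0.0, 'width': 85.40100144500089}
```

View pics/scene0.png

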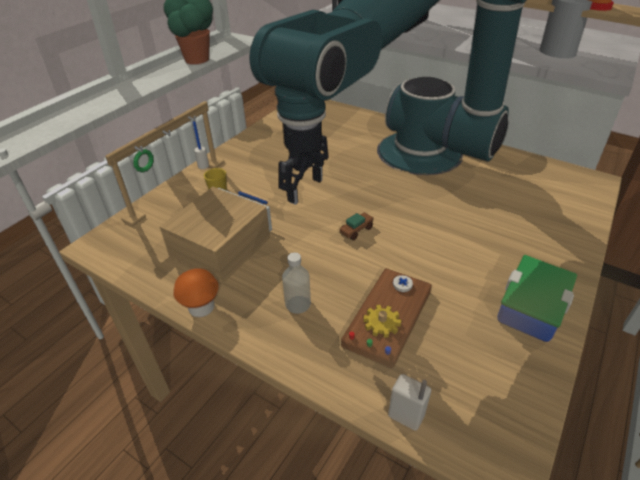

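View pics/side0.png

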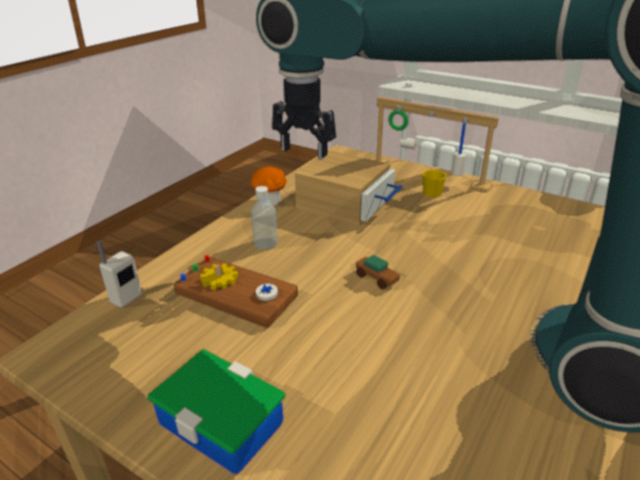

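The scene view shows the chest (around 215,235) with the blue handle (~252,198), and the toy with the spindle at (403,283). The side view shows the handle at (388,190), the spindle at (266,290), the bottle at (264,218) and the car at (377,270).

```bash
cat > m.py <<'E'
from h import *
def blobs(c,lo,hi,mn=8):
    m=cv2.inRange(cv2.cvtColor(c['image'],cv2.COLOR_BGR2HSV),np.array(lo),np.array(hi))
    n,l,s,ce=cv2.connectedComponentsWithStats(m)
    return [(s[i,4],s[i,:4].tolist(),ce[i].round(1),np.argwhere(l==i)[:,::-1]) for i in range(1,n) if s[i,4]>=mn]
E
python3 - <<'E'
from m import *
for n in('scene','side'):
    c=load(n)
    for b in blobs(c,(105,120,50),(130,255,255)):
        print(n,b[0],b[1],b[2],'z67',onz(c,[b[2]],67)[0].round(0),'z48',onz(c,[b[2]],48)[0].round(0))
        if b[0]<300:
            x,y,w,h=b[1]; p=b[3]
            e=[p[p[:,0].argmin()],p[p[:,0].argmax()]]
            print('   ends z67',onz(c,e,67).round(0).tolist())
    print(n,'white',[(b[0],b[1],b[2].tolist(), onz(c,[b[2]],42)[0].round(0).tolist()) for b in blobs(c,(0,0,150),(180,60,255),60) if b[2][1]>150 and b[2][0]>90])
# chest top corners guess & toy board corners
c=load('side'); print('toy',onz(c,[(176,290),(268,324),(297,290),(205,262)],30).round(0).tolist())
c=load('scene'); print('toy',onz(c,[(388,270),(432,288),(392,353),(342,343)],30).round(0).tolist())
print('chest',onz(c,[(165,226),(210,250),(268,205),(222,190)],105).round(0).tolist())
print('car',onz(c,[(356,226)],25).round(0).tolist(),'bottle',onz(c,[(297,306)],0).round(0).tolist(),'cup',onz(c,[(215,180)],40).round(0).tolist())
E
```

```text
scene 45 [194, 122, 6, 26] [196.4 134.7] z67 [ 388. -644.   67.] z48 [ 364. -672.   48.]
   ends z67 [[325.0, -717.0, 67.0], [425.0, -596.0, 67.0]]
scene 45 [239, 193, 27, 10] [252.1 197.4] z67 [ 572. -255.   67.] z48 [ 553. -273.   48.]
   ends z67 [[575.0, -299.0, 67.0], [571.0, -211.0, 67.0]]
scene 25 [400, 279, 6, 5] [402.5 281.1] z67 [647. 229.  67.] z48 [629. 223.  48.]
   ends z67 [[644.0, 222.0, 67.0], [638.0, 231.0, 67.0]]
scene 147 [539, 325, 17, 16] [547.3 332.8] z67 [627. 538.  67.] z48 [609. 540.  48.]
   ends z67 [[641.0, 525.0, 67.0], [607.0, 549.0, 67.0]]
scene 11 [386, 348, 4, 3] [387.6 348.9] z67 [825. 281.  67.] z48 [812. 276.  48.]
   ends z67 [[825.0, 278.0, 67.0], [822.0, 282.0, 67.0]]
scene white [(np.int32(92), [288, 253, 13, 9], [293.8, 256.7], [686.0, -38.0, 42.0]), (np.int32(104), [509, 270, 13, 12], [515.1, 275.5], [473.0, 438.0, 42.0]), (np.int32(135), [394, 275, 19, 15], [402.6, 282.4], [627.0, 223.0, 42.0]), (np.int32(217), [393, 376, 17, 22], [401.9, 386.6], [870.0, 335.0, 42.0])]
side 56 [459, 124, 6, 29] [461.8 137.7] z67 [ 546. -730.   67.] z48 [ 56
[... 792 characters left out ...]
56.0], [977.0, 298.0, 42.0]), (np.int32(389), [100, 263, 20, 43], [110.0, 281.5], [918.0, 373.0, 42.0]), (np.int32(194), [256, 284, 21, 15], [266.3, 291.7], [619.0, 229.0, 42.0]), (np.int32(203), [228, 362, 25, 16], [239.9, 369.6], [529.0, 420.0, 42.0]), (np.int32(382), [176, 410, 24, 31], [186.6, 423.1], [528.0, 546.0, 42.0])]
toy [[791.0, 310.0, 30.0], [567.0, 294.0, 30.0], [579.0, 179.0, 30.0], [810.0, 203.0, 30.0]]
toy [[597.0, 172.0, 30.0], [598.0, 284.0, 30.0], [804.0, 284.0, 30.0], [835.0, 186.0, 30.0]]
chest [[812.0, -327.0, 105.0], [819.0, -172.0, 105.0], [616.0, -162.0, 105.0], [626.0, -308.0, 105.0]]
car [[488.0, 25.0, 25.0]] bottle [[781.0, 35.0, 0.0]] cup [[532.0, -434.0, 40.0]]
```

>>> send_rows(
  rows=[
    {"slide": [-40,-16,0],"twist": 0},
    {"slide": [-80,-32,0],"twist": 0},
    {"slide": [-118,-48,0],"twist": 0},
    {"slide": [-156,-63,10],"twist": 0},
    {"slide": [-194,-79,20],"twist": 0},
    {"slide": [-232,-95,25],"twist": 0},
    {"slide": [-253,-103,30],"twist": 0},
    {"slide": [-253,-103,30],"twist": 0},
    {"slide": [-253,-103,30],"twist": 0},
  ],
)

```text
t: 0.85
tool_pos: [571.3, -254.1, 200.6]
orientation: [-2.223, -2.218, 0.0]
contact_force: [0.1, 0.1, 1.0]
width: 84.8
grasp_force: 0.0
```

Run:
```python
from m import *
c=shot('wrist','w1.png'); print(bot.sense()['tool_pos'],np.array(c['T_tool_cam']).round(2))
for b in blobs(c,(100,100,40),(130,255,255),40):
    print(b[0],b[1],b[2],onz(c,[b[2]],67)[0].round(1))
```

```text
[ 571.84860882 -253.15625626  201.06862353] [[   0.      0.96    0.27   70.68]
 [   1.     -0.     -0.      0.19]
 [  -0.      0.27   -0.96 -143.57]
 [   0.      0.      0.      1.  ]]
2409 [304, 156, 60, 139] [318.8 225.3] [ 575.3 -253.4   67. ]
```

View pics/w1.png

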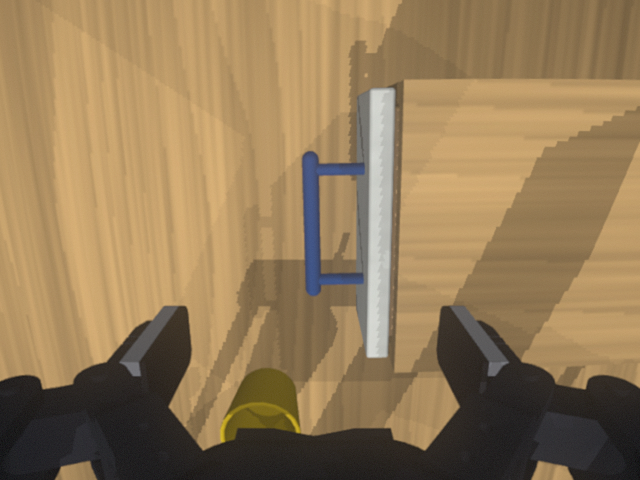

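The wrist view shows the bar running from (310,152) to (314,295), the front at x≈368–395 px, and the cup near (260,415).

Run:
```python
from m import *
c=load('wrist')
e=onz(c,[(310.5,156),(313.5,291)],67); print(e.round(1), e.mean(0), 'len',np.linalg.norm(e[0]-e[1]))
v=e[1]-e[0]; print('yaw',np.degrees(np.arctan2(v[0],-v[1])))
f=onz(c,[(383,90),(386.5,355),],92);v=f[1]-f[0];print(f.round(1),np.degrees(np.arctan2(v[0],-v[1])))
b=onz(c,[(403,85),(393,370)],105);print('chest edge',b.round(1))
print('cup',onz(c,[(222,420),(299,420),(260,400)],60).round(0).tolist())
```

```text
[[ 569.8 -206.9   67. ]
 [ 571.6 -301.5   67. ]] [ 570.68337282 -254.20742321   67.        ] len 94.59501631793995
yaw 1.064084469106287
[[ 611.5 -167.4   92. ]
 [ 621.2 -338.2   92. ]] 3.2470080090580526
chest edge [[ 620.2 -165.6  105. ]
 [ 623.5 -341.5  105. ]]
cup [[497.0, -418.0, 60.0], [560.0, -418.0, 60.0], [529.0, -399.0, 60.0]]
```

>>> send_rows(
  rows=[
    {"slide": [-1,-1,20],"twist": -0.035},
    {"slide": [-1,-1,40],"twist": -0.035},
    {"slide": [-1,-1,60],"twist": -0.035},
    {"slide": [-1,-1,80],"twist": -0.035},
    {"slide": [-1,-1,90],"twist": -0.035},
    {"slide": [-1,-1,90],"twist": -0.035},
    {"slide": [-1,-1,90],"twist": -0.035},
  ],
  jaw=0.34,
  newtons=30,
)

```text
t: 1.48
tool_pos: [571.4, -253.3, 111.8]
orientation: [-2.181, -2.261, -0.0]
contact_force: [0.1, -0.3, 0.6]
width: 28.8
grasp_force: 0.0
```

Run:
```python
from m import *
c=shot('wrist','w2.png'); s=bot.sense(); print(s['tool_pos'],s['orientation'],s['width'])
```

```text
[ 571.68306388 -253.70717758  112.58260082] [2.18063556e+00 2.25997187e+00 5.92970494e-04] 29.18520290424299
```

View pics/w2.png

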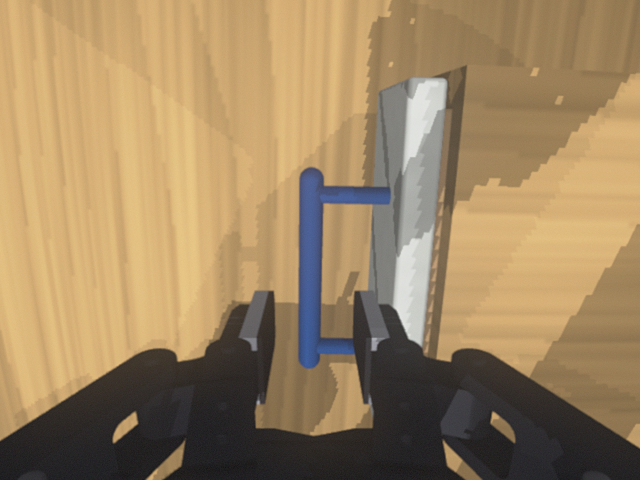

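The fingers straddle the bar: bar at x≈311 px, jaw centre at ≈313 px. Descending.

>>> send_rows(
  rows=[
    {"slide": [0,0,20],"twist": 0},
    {"slide": [0,0,38],"twist": 0},
    {"slide": [0,0,50],"twist": 0},
    {"slide": [0,0,57],"twist": 0},
    {"slide": [0,0,57],"twist": 0},
    {"slide": [0,0,57],"twist": 0},
  ],
)

```text
t: 2.03
tool_pos: [571.3, -254.1, 55.1]
orientation: [2.182, 2.26, 0.0]
contact_force: [0.5, -0.3, 0.4]
width: 29.4
grasp_force: 0.0
```

>>> send_rows(
  rows=[
    {"slide": [0,0,0],"twist": 0},
    {"slide": [0,0,0],"twist": 0},
    {"slide": [0,0,0],"twist": 0},
    {"slide": [0,0,0],"twist": 0},
  ],
  jaw=0,
  newtons=30,
)

```text
t: 2.37
tool_pos: [571.5, -254.3, 55.6]
orientation: [2.181, 2.259, 0.001]
contact_force: [-2.1, -0.6, 6.8]
width: 9.8
grasp_force: 29.5
```

>>> send_rows(
  rows=[
    {"slide": [0,-12,0],"twist": 0},
    {"slide": [0,-30,0],"twist": 0},
    {"slide": [0,-50,0],"twist": 0},
    {"slide": [0,-70,0],"twist": 0},
    {"slide": [0,-90,0],"twist": 0},
    {"slide": [0,-108,0],"twist": 0},
    {"slide": [0,-120,0],"twist": 0},
    {"slide": [0,-126,0],"twist": 0},
    {"slide": [0,-126,0],"twist": 0},
  ],
)

```text
t: 3.12
tool_pos: [444.5, -257.1, 55.5]
orientation: [-2.182, -2.259, -0.004]
contact_force: [-1.1, 18.4, 11.2]
width: 9.2
grasp_force: 30.7
```

>>> send_rows(
  rows=[
    {"slide": [0,-3,0],"twist": 0},
    {"slide": [0,-6,0],"twist": 0},
    {"slide": [0,-9,0],"twist": 0},
    {"slide": [0,-9,0],"twist": 0},
  ],
)

```text
t: 3.45
tool_pos: [436.3, -257.2, 55.5]
orientation: [-2.181, -2.259, -0.005]
contact_force: [-0.7, 18.8, 13.4]
width: 9.5
grasp_force: 31.0
```

>>> send_rows(
  rows=[
    {"slide": [0,-2,0],"twist": 0},
    {"slide": [0,-4,0],"twist": 0},
    {"slide": [0,-6,0],"twist": 0},
    {"slide": [0,-6,0],"twist": 0},
  ],
)

```text
t: 3.78
tool_pos: [430.4, -257.4, 55.5]
orientation: [-2.181, -2.259, -0.005]
contact_force: [-1.0, 19.9, 14.6]
width: 9.7
grasp_force: 31.0
```

>>> send_rows(
  rows=[
    {"slide": [0,-1.5,0],"twist": 0},
    {"slide": [0,-3,0],"twist": 0},
    {"slide": [0,-3,0],"twist": 0},
  ],
)

```text
t: 4.03
tool_pos: [429.7, -257.4, 55.6]
orientation: [2.18, 2.258, 0.011]
contact_force: [23.4, 19.0, 1.8]
width: 9.1
grasp_force: 30.4
```

Run:
```python
from m import *
c=shot('side','s2.png'); s=bot.sense(); print(s['tool_pos'],s['contact_force'],s['width'])
c=shot('wrist','w3.png')
im=np.hstack([cv2.resize(load('side')['image'][120:300,260:500],(400,300)),cv2.resize(c['image'],(400,300))]); cv2.imwrite('pics/b.png',im)
```

```text
[ 429.67415777 -257.39382905   55.62795609] [23.17295261 19.47829347  2.1947419 ] 9.856429836780247
```

View pics/b.png

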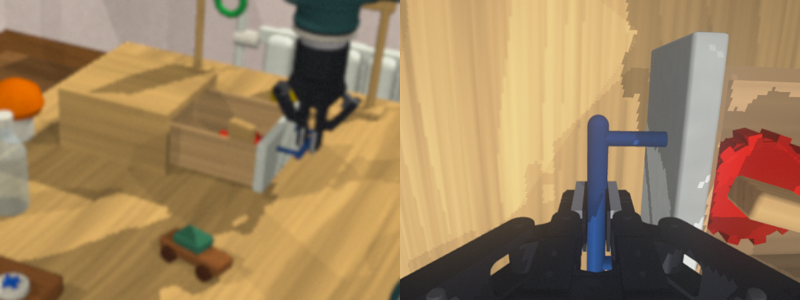

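The drawer is open against its stop (23 N reaction after 142 mm of travel), and the gear is visible inside. Releasing and lifting.

>>> send_rows(
  rows=[
    {"slide": [0,2,0],"twist": 0},
    {"slide": [0,2,0],"twist": 0},
    {"slide": [0,2,0],"twist": 0},
    {"slide": [0,2,0],"twist": 0},
  ],
  jaw=0.34,
)

```text
t: 4.47
tool_pos: [428.9, -259.1, 54.3]
orientation: [-2.182, -2.26, 0.0]
contact_force: [-0.2, 0.0, -1.1]
width: 28.9
grasp_force: 0.0
```

>>> send_rows(
  rows=[
    {"slide": [0,0,-25],"twist": 0},
    {"slide": [0,0,-60],"twist": 0},
    {"slide": [0,0,-95],"twist": 0},
    {"slide": [0,0,-130],"twist": 0},
    {"slide": [0,35,-150],"twist": 0},
    {"slide": [0,70,-150],"twist": 0},
    {"slide": [0,90,-150],"twist": 0},
    {"slide": [0,90,-150],"twist": 0},
    {"slide": [0,90,-150],"twist": 0},
  ],
)

```text
t: 5.22
tool_pos: [519.3, -255.7, 203.7]
orientation: [-2.181, -2.26, 0.001]
contact_force: [-1.2, -0.8, 0.4]
width: 29.3
grasp_force: 0.0
```

Run:
```python
from m import *
c=shot('wrist','w4.png'); s=bot.sense(); print(s['tool_pos'],s['orientation'],s['width'])
for b in blobs(c,(170,100,60),(180,255,255),200)+blobs(c,(0,170,60),(4,255,255),200)+blobs(c,(100,100,40),(130,255,255),200): print(b[:3],onz(c,[b[2]],42)[0].round(0),onz(c,[b[2]],67)[0].round(0))
```

```text
[ 518.63144508 -255.85201913  203.78879449] [-2.18129070e+00 -2.25938009e+00  9.07285395e-04] 28.753317294516375
(np.int32(5919), [287, 166, 108, 107], array([339.7, 215.1])) [ 539. -254.   42.] [ 537. -248.   67.]
(np.int32(1453), [173, 153, 56, 137], array([185.1, 229. ])) [ 423. -268.   42.] [ 431. -262.   67.]
(np.int32(260), [184, 164, 41, 8], array([203.2, 168.2])) [ 439. -222.   42.] [ 445. -219.   67.]
```

View pics/w4.png

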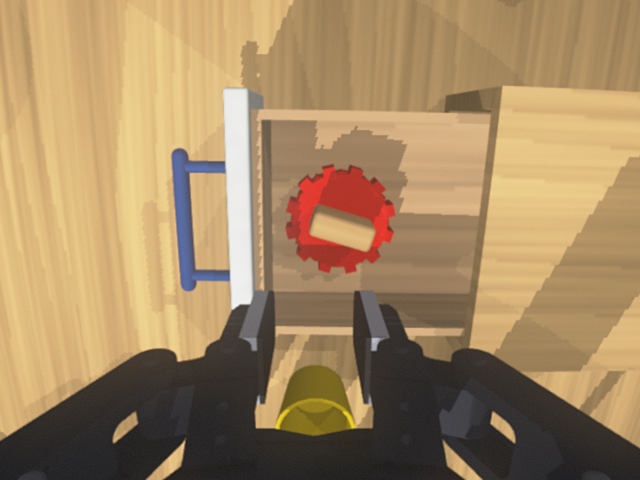

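The wrist view shows the gear centred near (341,219) with its bar running from about (313,215) to (373,238). The cup is at (316,410), just outside the drawer.

```bash
cat > g.py <<'E'
from m import *
def gear(c,zdisc,zbar,yr=(0,480)):
    hsv=cv2.cvtColor(c['image'],cv2.COLOR_BGR2HSV)
    red=cv2.inRange(hsv,np.array((0,170,60)),np.array((5,255,255)))|cv2.inRange(hsv,np.array((170,100,60)),np.array((180,255,255)))
    n,l,s,_=cv2.connectedComponentsWithStats(red); red=np.uint8(l==1+s[1:,4].argmax())*255
    cn=np.vstack(cv2.findContours(red,0,2)[0]); hull=cv2.convexHull(cn)
    (u,v),r=cv2.minEnclosingCircle(hull)
    P=onz(c,hull.reshape(-1,2),zdisc)[:,:2].astype(np.float32); ctr,rad=cv2.minEnclosingCircle(P)
    m=np.zeros_like(red); cv2.drawContours(m,[hull],-1,255,-1)
    m=cv2.erode(m,np.ones((21,21)))&~red; m=cv2.morphologyEx(m,cv2.MORPH_OPEN,np.ones((5,5)))
    n,l,s,_=cv2.connectedComponentsWithStats(m); p=np.argwhere(l==1+s[1:,4].argmax())[:,::-1]
    Q=onz(c,p,zbar)[:,:2].astype(np.float32); 
    rc=cv2.minAreaRect(Q); b=cv2.boxPoints(rc); e=max((b[1]-b[0],b[2]-b[1]),key=np.linalg.norm)
    return np.array(ctr),rad,np.array(rc[0]),rc[1],np.degrees(np.arctan2(e[1],e[0]))%180
E
python3 - <<'E'
from g import *
c=load('wrist')
print(gear(c,42,72)); print('cup',onz(c,[(276,410),(355,410),(316,395)],60).round(0).tolist())
E
```

```text
(array([ 539.21759033, -257.85031128]), 41.329959869384766, array([ 539.02697754, -255.75868225]), (23.284570693969727, 45.228736877441406), np.float32(164.77974))
cup [[495.0, -413.0, 60.0], [559.0, -411.0, 60.0], [527.0, -397.0, 60.0]]
```

>>> send_rows(
  rows=[
    {"slide": [-2.3,20.4,0],"twist": -0.12},
    {"slide": [-2.3,20.4,0],"twist": -0.24},
    {"slide": [-2.3,20.4,0],"twist": -0.36},
    {"slide": [-2.3,20.4,0],"twist": -0.48},
    {"slide": [-2.3,20.4,0],"twist": -0.6},
    {"slide": [-2.3,20.4,0],"twist": -0.72},
    {"slide": [-2.3,20.4,0],"twist": -0.84},
    {"slide": [-2.3,20.4,10],"twist": -0.96},
    {"slide": [-2.3,20.4,25],"twist": -1.08},
    {"slide": [-2.3,20.4,40],"twist": -1.2},
  ],
  jaw=0.5,
)

```text
t: 6.1
tool_pos: [538.6, -257.8, 164.4]
orientation: [0.517, 3.098, -0.001]
contact_force: [-1.4, -0.5, 0.3]
width: 42.8
grasp_force: 0.0
```

>>> send_rows(
  rows=[
    {"slide": [0,0,10],"twist": -0.074},
    {"slide": [0,0,20],"twist": -0.074},
    {"slide": [0,0,20],"twist": -0.074},
    {"slide": [0,0,20],"twist": -0.074},
  ],
)

```text
t: 6.43
tool_pos: [538.9, -257.6, 144.3]
orientation: [-0.415, -3.114, -0.0]
contact_force: [0.4, -0.0, 0.5]
width: 43.1
grasp_force: 0.0
```

Run:
```python
from g import *
c=shot('wrist','w5.png'); s=bot.sense(); M=R.from_rotvec(s['orientation']).as_matrix(); print(s['tool_pos'],M.round(3),s['qpos'].round(2))
r=gear(c,42,72); print(r)
d=np.r_[r[0],46]-s['tool_pos']; print('slide',(M.T@d).round(1))
```

```text
[ 539.31675474 -257.65027391  144.96078788] [[-0.965  0.261  0.   ]
 [ 0.261  0.965 -0.   ]
 [-0.001 -0.    -1.   ]] [-0.49 -0.02  1.72 -0.    1.44 -1.79]
(array([ 539.45635986, -258.07983398]), 41.33419418334961, array([ 536.0579834 , -257.94210815]), (17.93140983581543, 47.27775192260742), np.float32(165.30664))
slide [-0.2 -0.4 99. ]
```

View pics/w5.png

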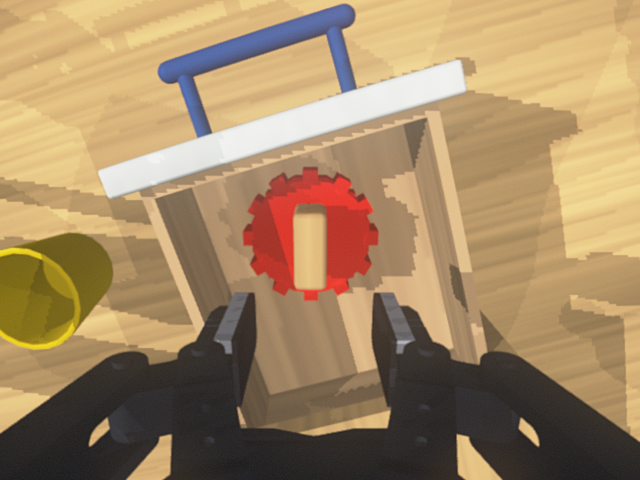

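Gear at (311,233), with the bar vertical in the image between the jaws, so it is aligned. Descending and gripping.

>>> send_rows(
  rows=[
    {"slide": [-0.2,-0.4,25],"twist": 0},
    {"slide": [-0.2,-0.4,50],"twist": 0},
    {"slide": [-0.2,-0.4,72],"twist": 0},
    {"slide": [-0.2,-0.4,88],"twist": 0},
    {"slide": [-0.2,-0.4,98],"twist": 0},
    {"slide": [-0.2,-0.4,98],"twist": 0},
    {"slide": [-0.2,-0.4,98],"twist": 0},
  ],
)

```text
t: 7.07
tool_pos: [539.9, -258.0, 47.2]
orientation: [0.411, 3.114, -0.0]
contact_force: [-0.3, -0.0, 0.3]
width: 42.7
grasp_force: 0.0
```

>>> send_rows(
  rows=[
    {"slide": [0,0,0],"twist": 0},
    {"slide": [0,0,0],"twist": 0},
    {"slide": [0,0,0],"twist": 0},
    {"slide": [0,0,0],"twist": 0},
    {"slide": [0,0,0],"twist": 0},
  ],
  jaw=0,
  newtons=60,
)

```text
t: 7.48
tool_pos: [540.4, -258.2, 48.0]
orientation: [0.41, 3.112, -0.001]
contact_force: [0.0, 0.4, 7.4]
width: 16.9
grasp_force: 59.8
```

>>> send_rows(
  rows=[
    {"slide": [0,0,-15],"twist": 0},
    {"slide": [0,0,-45],"twist": 0},
    {"slide": [0,0,-80],"twist": 0},
    {"slide": [0,0,-110],"twist": 0},
    {"slide": [0,0,-130],"twist": 0},
    {"slide": [0,0,-135],"twist": 0},
    {"slide": [0,0,-135],"twist": 0},
  ],
)

```text
t: 8.07
tool_pos: [540.1, -258.1, 183.4]
orientation: [0.41, 3.112, -0.002]
contact_force: [-0.3, 0.6, -1.3]
width: 17.1
grasp_force: 58.7
```

>>> send_rows(
  rows=[
    {"slide": [0,20,0],"twist": 0},
    {"slide": [-1,55,0],"twist": 0},
    {"slide": [-2,95,0],"twist": 0},
    {"slide": [-3,135,0],"twist": 0},
    {"slide": [-4,175,0],"twist": 0},
    {"slide": [-5,215,0],"twist": 0},
    {"slide": [-6,255,0],"twist": 0},
    {"slide": [-7,295,0],"twist": 0},
    {"slide": [-8,335,0],"twist": 0},
    {"slide": [-9,370,0],"twist": 0},
  ],
)

```text
t: 8.9
tool_pos: [643.8, 99.7, 179.4]
orientation: [-0.409, -3.113, 0.001]
contact_force: [0.6, -0.9, -1.0]
width: 16.8
grasp_force: 58.8
```

>>> send_rows(
  rows=[
    {"slide": [-1,35,0],"twist": 0},
    {"slide": [-2,70,0],"twist": 0},
    {"slide": [-3,100,0],"twist": 0},
    {"slide": [-3,117,0],"twist": 0},
    {"slide": [-3,119,0],"twist": 0},
    {"slide": [-3,119,0],"twist": 0},
    {"slide": [-3,119,0],"twist": 0},
  ],
)

```text
t: 9.48
tool_pos: [677.4, 210.4, 180.4]
orientation: [-0.411, -3.114, 0.001]
contact_force: [-0.7, -0.6, -1.0]
width: 16.9
grasp_force: 58.8
```

Run:
```python
from g import *
c=shot('wrist','w6.png'); s=bot.sense(); M=R.from_rotvec(s['orientation']).as_matrix(); print(s['tool_pos'],M.round(3),s['qpos'].round(2),s['width'],s['contact_force'])
for b in blobs(c,(100,100,40),(130,255,255),60): print(b[:3],onz(c,[b[2]],48)[0].round(1))
```

```text
[677.51961047 210.11748995 180.8122525 ] [[-0.966  0.26  -0.001]
 [ 0.26   0.966 -0.   ]
 [ 0.    -0.001 -1.   ]] [ 0.26  0.21  1.42 -0.    1.51 -1.04] 16.93559593419858 [ 1.07667935  0.23207912 -1.12984909]
(np.int32(469), [590, 0, 50, 12], array([613.8,   4.4])) [589.7 427.4  48. ]
(np.int32(549), [292, 123, 36, 37], array([309.3, 140.8])) [623.4 223.2  48. ]
```

View pics/w6.png

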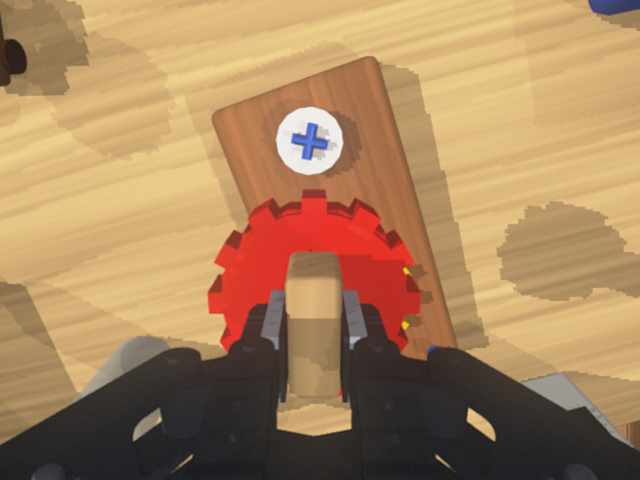

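The wrist view shows the spindle cross at (309,141) on its white collar, rotated a little from the image axes. The gear is held with its bar centred in the jaw (x≈314).

```bash
cat > sp.py <<'E'
from g import *
from scipy.optimize import least_squares
def cross(c,z=50):
    b=[b for b in blobs(c,(100,100,40),(130,255,255),60) if np.linalg.norm(b[2]-[310,180])<170 ][0]
    P=onz(c,b[3],z)[:,:2]; 
    o=b[3].mean(0); x0,y0=P.min(0); 
    # centre by collar (white disc ellipse) too
    q=P-P.mean(0); w=np.abs(q[:,0]+1j*q[:,1]); a=np.angle((w**4*np.exp(4j*np.angle(q[:,0]+1j*q[:,1]))).sum())/4
    u=q@np.array([[np.cos(a),-np.sin(a)],[np.sin(a),np.cos(a)]])
    return P.mean(0),np.degrees(a),u.max(0)-u.min(0)
def collar(c,z):
    hsv=cv2.cvtColor(c['image'],cv2.COLOR_BGR2HSV); p,_,_=cross(c); o=proj(c,[[*p,48]])[0]
    m=cv2.inRange(hsv,np.array((0,0,120)),np.array((180,60,255)))
    Y,X=np.indices(m.shape); m[np.hypot(X-o[0],Y-o[1])>60]=0
    n,l,s,_=cv2.connectedComponentsWithStats(m); m=np.uint8(l==1+s[1:,4].argmax())
    h=cv2.convexHull(np.vstack(cv2.findContours(m,0,2)[0])).reshape(-1,2)
    return cv2.minEnclosingCircle(onz(c,h,z)[:,:2].astype(np.float32))
def heldgear(c,ztcp):
    hsv=cv2.cvtColor(c['image'],cv2.COLOR_BGR2HSV)
    red=cv2.inRange(hsv,np.array((0,170,60)),np.array((5,255,255)))|cv2.inRange(hsv,np.array((170,100,60)),np.array((180,255,255)))
    h=cv2.convexHull(np.vstack(cv2.findContours(red,0,2)[0])).reshape(-1,2); h=h[h[:,1]<330]
    P=onz(c,h,ztcp-6)[:,:2]
    f=lambda p:np.hypot(*(P-p).T)-41
    r=least_squares(f,P.mean(0),loss='soft_l1'); return r.x,f(r.x).round(1)
E
python3 - <<'E'
from sp import *
c=load('wrist'); s=bot.sense(); M=R.from_rotvec(s['orientation']).as_matrix(); t=s['tool_pos']
p,a,e=cross(c); print('spindle',p,a,e); k=collar(c,42); print('collar',k)
g,r=heldgear(c,t[2]); print('gear',g,r,'in tool',M.T@np.r_[g-t[:2],0])
print('bar world',np.degrees(np.arctan2(M[1,0],M[0,0])))
E
```

```text
spindle [623.30251786 223.25769016] -26.12626898220428 [22.48918831 22.58680177]
collar ((623.8798828125, 223.01657104492188), 22.192655563354492)
gear [674.91148887 212.3641793 ] [ 0.   0.2  0.2  0.4 -0.1 -0.2 -0.9 -1.1 -1.2 -1.2  0.2  0.3  0.3  0.7
  0.2  0.5  0.6  0.6  0.2 -0.  -1.1 -1.  -0.9 -0.7 -0.1] in tool [3.10211584e+00 1.49224270e+00 6.43223000e-04]
bar world 164.94713308065755
```

Run:
```python
from sp import *
c=load('wrist'); s=bot.sense(); M=R.from_rotvec(s['orientation']).as_matrix(); t=s['tool_pos']
def tl(px,z):
    w=onz(c,px,z); return ((w-t)@M).round(1).tolist()
print('K',np.array(c['camera_matrix']).round(0).tolist(), np.array(c['dist']).round(3).tolist())
# bar top edges at rows 275 & 390, top face z = tcp+24
hsv=cv2.cvtColor(c['image'],cv2.COLOR_BGR2HSV)
for row in (262,275,285): print(row,hsv[row,280:350:5].tolist())
print(tl([(288,285),(341,285),(314,252)],t[2]+24))
print('pads',tl([(283,292),(345,292)],t[2]))
```

```text
K [[421.0, 0.0, 314.0], [0.0, 421.0, 238.0], [0.0, 0.0, 1.0]] [-0.061, 0.0, 0.0, 0.0, 0.0]
262 [[1, 206, 220], [1, 209, 220], [17, 116, 172], [15, 117, 146], [14, 118, 141], [14, 124, 140], [15, 119, 141], [15, 120, 140], [14, 119, 139], [14, 124, 134], [14, 117, 137], [14, 125, 131], [2, 200, 190], [2, 208, 190]]
275 [[2, 207, 221], [2, 205, 213], [15, 115, 166], [15, 121, 147], [15, 116, 147], [15, 118, 143], [15, 114, 146], [15, 114, 147], [15, 116, 149], [16, 118, 151], [16, 121, 146], [15, 118, 136], [12, 126, 125], [2, 203, 190]]
285 [[2, 209, 214], [12, 137, 194], [17, 115, 216], [17, 117, 213], [17, 116, 215], [17, 115, 216], [18, 112, 220], [18, 113, 219], [17, 116, 215], [17, 114, 213], [17, 118, 206], [17, 117, 192], [15, 117, 144], [2, 205, 189]]
[[20.8, -6.5, -24.0], [20.8, 9.6, -24.0], [31.4, 1.4, -24.0]]
pads [[8.2, -9.9, 0.0], [8.2, 12.9, -0.0]]
```

>>> send_rows(
  rows=[
    {"slide": [20,-1,10],"twist": 0.1},
    {"slide": [54.9,-2.5,35],"twist": 0.193},
    {"slide": [54.9,-2.5,65],"twist": 0.193},
    {"slide": [54.9,-2.5,85],"twist": 0.193},
    {"slide": [54.9,-2.5,95],"twist": 0.193},
    {"slide": [54.9,-2.5,95],"twist": 0.193},
    {"slide": [54.9,-2.5,95],"twist": 0.193},
  ],
)

```text
t: 10.12
tool_pos: [624.5, 222.5, 87.0]
orientation: [0.71, 3.06, 0.0]
contact_force: [0.8, -0.3, -0.1]
width: 16.8
grasp_force: 58.8
```

Run:
```python
from sp import *
s=bot.sense(); M=R.from_rotvec(s['orientation']).as_matrix(); t=s['tool_pos']; print(t,np.degrees(np.arctan2(M[1,0],M[0,0])),s['contact_force'])
a=shot('side'); b=shot('scene')
ims=[]
for c in (a,b):
    u,v=proj(c,[[623,223,50]])[0].astype(int); ims.append(cv2.resize(c['image'][v-40:v+35,u-50:u+50],(400,300),interpolation=cv2.INTER_CUBIC))
cv2.imwrite('pics/h.png',np.hstack(ims))
```

```text
[624.4704967  222.45907989  87.02495057] 153.89053235828908 [ 0.7991197  -0.3030249  -0.08905327]
```

View pics/h.png

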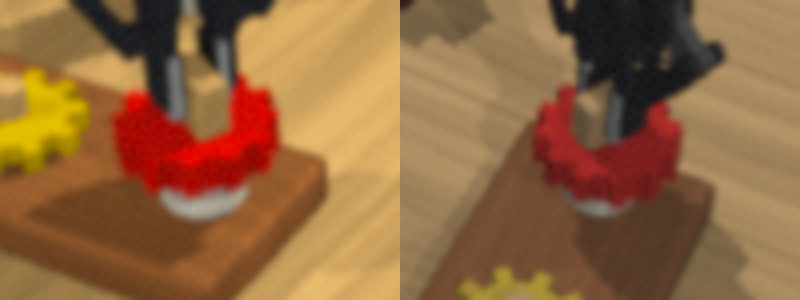

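The gear hovers level above the white collar and looks centred in both views. Lowering in small steps and watching the force.

>>> send_rows(
  rows=[
    {"slide": [0,0,4],"twist": 0},
    {"slide": [0,0,8],"twist": 0},
    {"slide": [0,0,12],"twist": 0},
    {"slide": [0,0,14],"twist": 0},
    {"slide": [0,0,14],"twist": 0},
  ],
)

```text
t: 10.63
tool_pos: [623.8, 223.1, 71.5]
orientation: [-0.708, -3.06, 0.001]
contact_force: [0.3, -0.4, -0.7]
width: 16.7
grasp_force: 58.8
```

>>> send_rows(
  rows=[
    {"slide": [0,0,1.5],"twist": 0},
    {"slide": [0,0,3],"twist": 0},
    {"slide": [0,0,4],"twist": 0},
    {"slide": [0,0,4],"twist": 0},
  ],
)

```text
t: 10.97
tool_pos: [624.0, 223.0, 68.2]
orientation: [-0.708, -3.061, 0.001]
contact_force: [-0.4, -2.8, -1.7]
width: 16.8
grasp_force: 58.9
```

>>> send_rows(
  rows=[
    {"slide": [0,0,1],"twist": 0},
    {"slide": [0,0,2],"twist": 0},
    {"slide": [0,0,3],"twist": 0},
    {"slide": [0,0,3],"twist": 0},
  ],
)

```text
t: 11.3
tool_pos: [624.1, 223.0, 65.6]
orientation: [0.708, 3.061, -0.0]
contact_force: [-3.0, -4.8, 3.5]
width: 17.0
grasp_force: 59.7
```

>>> send_rows(
  rows=[
    {"slide": [0,0,1],"twist": 0},
    {"slide": [0,0,2],"twist": 0},
    {"slide": [0,0,3],"twist": 0},
    {"slide": [0,0,3],"twist": 0},
  ],
)

```text
t: 11.63
tool_pos: [624.1, 223.0, 62.9]
orientation: [0.708, 3.06, -0.0]
contact_force: [-4.2, -5.6, 7.6]
width: 17.0
grasp_force: 60.1
```

>>> send_rows(
  rows=[
    {"slide": [0,0,1],"twist": 0},
    {"slide": [0,0,2],"twist": 0},
    {"slide": [0,0,3],"twist": 0},
    {"slide": [0,0,3],"twist": 0},
    {"slide": [0,0,3],"twist": 0},
  ],
  newtons=90,
)

```text
t: 12.05
tool_pos: [624.2, 223.0, 60.3]
orientation: [0.708, 3.06, -0.0]
contact_force: [-7.3, -6.1, 10.8]
width: 16.3
grasp_force: 92.0
```

>>> send_rows(
  rows=[
    {"slide": [0,0,0.5],"twist": 0},
    {"slide": [0,0,1],"twist": 0},
    {"slide": [0,0,1.5],"twist": 0},
    {"slide": [0,0,1.5],"twist": 0},
    {"slide": [0,0,1.5],"twist": 0},
  ],
)

```text
t: 12.47
tool_pos: [624.3, 223.0, 60.1]
orientation: [0.708, 3.06, 0.0]
contact_force: [-10.8, -8.9, 21.5]
width: 16.2
grasp_force: 93.6
```

>>> send_rows(
  rows=[
    {"slide": [0,0,0.2],"twist": 0},
    {"slide": [0,0,0.4],"twist": 0},
    {"slide": [0,0,0.4],"twist": 0},
    {"slide": [0,0,0.4],"twist": 0},
    {"slide": [0,0,0.4],"twist": 0},
    {"slide": [0,0,0.4],"twist": 0},
  ],
)

```text
t: 12.97
tool_pos: [624.3, 223.0, 60.0]
orientation: [0.708, 3.06, 0.0]
contact_force: [-12.8, -7.4, 25.3]
width: 16.3
grasp_force: 94.0
```

Run:
```python
from sp import *
s=bot.sense(); print(s['tool_pos'],s['contact_force'])
a=shot('side'); b=shot('scene')
cv2.imwrite('pics/f.png',np.hstack([cv2.resize(a['image'][120:340,170:490],(400,275)),cv2.resize(b['image'][150:370,140:460],(400,275))]))
```

```text
[624.33475591 223.00167389  59.99372196] [-12.80666225  -7.43270436  25.2528369 ]
```

View pics/f.png

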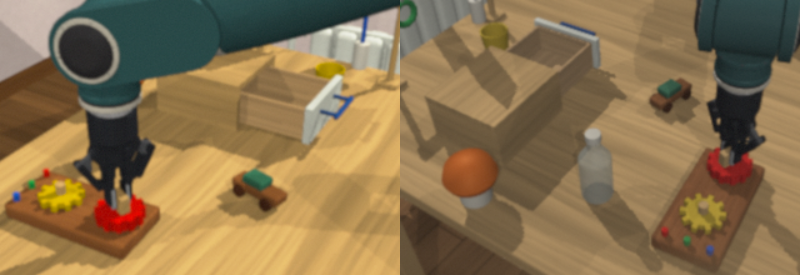

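The drawer is open, the car, bottle and cup are where they started, and the gear sits fully down on the spindle, held and pressed with 25 N.

```bash
python3 -c "
from bench import hand_in; print(hand_in())"
```

```text
the job is handed in; nothing more can be done
None
```

I handed in the job: the drawer is open at its stop, the gear is on the spindle and pressed fully home, the gripper still holds it down with about 25 N, and the last camera view shows the car, bottle and cup undisturbed.

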